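# Wipe the sawing offcuts into the scrap drawer

## Robot

A 6-joint arm with a two-finger parallel gripper is mounted at the origin on a cart in front of the work surface, level with it; the furniture and walls round the work are solid. World frame = base frame: x ahead of the robot, y to its left, z up, the work surface at z = 0. Lengths are in m, angles in rad, forces in N, time in s.
With the tool pointing down it reaches from about 0.35 to 0.975 m from the base axis. Payload 4.9 kg.
Tool frame: the origin (TCP) lies midway between the tips of the shut fingers; the grasp point (between the pads) lies 19 mm behind it; z points along the fingers, y is the line along which they close (so a half turn about z gives the same grasp; the last joint's range is limited). The gripper opens to 85 mm and grips with 20 to 120 N. Pads are 22 mm wide; open, the fingers measure 114 mm over their backs; the gripper's body (76 mm by 85 mm) begins 54 mm behind the grasp point. The pads swing forward as they close: fully open they stand 13 mm farther back than shut.
Start: joints at [-1.28, 0.053, 1.613, -0, 1.476, -0.119], TCP at [0.249, -0.573, 0.231] pointing down, gripper open.
Joint ranges: [-3.01, 3.01], [-1.01, 2.22], [0.06, 2.58], [-1.02, 4.17], [0.09, 2.62], [-3.14, 3.14]. Speed limits (rad/s): [2.57, 2.57, 3.14, 3.14, 3.14, 3.14].

## Interface

Orientations are given as a rotation vector (axis times angle).
In Python, from station import ctrl gives the robot as it stands.
- The arm moves only by the tool step_arm, never from a script. Its argument "targets" is a list of rows, each an object with "travel": the shift along the world's x, y, z as a fraction of full scale, a list of three; "angular": the turn, a rotation vector about the world's x, y, z as a fraction of full scale, a list of three; "gripper": the opening, from 0 (shut) to 1 (fully open). In form: [{"travel": [x, y, z], "angular": [rx, ry, rz], "gripper": gripper}, ...]. A call has 1 to 10 rows; each row is the pose to reach, as a shift and turn from the pose commanded when the call began; what a row does not reach only later rows make up. Full scale, the value 1, is 0.6 m for a shift and pi/4 rad for a turn. A row lasts 1/10 s, in which the tool goes at most 50 mm and 8.59 degrees, less where a joint would pass 70% of its speed; a pose out of reach is approached as far as the arm can. A call with a number of a shift or a turn outside -1 to 1 is refused whole. A call with a gripper value outside its range is refused whole. The fingers move at their own pace and stop on an object; "squeeze" is the grip in N (left out, the last holds). Time passes only in rows, so rows that repeat a pose let the fingers close. It gives the time, the measured TCP pose, the force, the opening and the grip force at its end, in the units of the state.
- ctrl.get_obs(): the state, without advancing time (a new reading comes with each control period).
- ctrl.get_image(name): name is "scene" or "top" or "wrist"; returns a dict with "img" (480x640x3 uint8, red, green, blue), "fx", "fy", "cx", "cy" (pixels), "rvec" (rotation vector, rad) and "tvec" (3), from world to camera coordinates, as OpenCV has them. Camera axes: x right, y down, z forward; pixel columns grow to the right and rows downward; lengths in m; the calibration is good to about 2 mm. The wrist camera is an equidistant fisheye: a pixel r from the principal point sees the ray r / f radians off the axis. A picture is of the moment at which its call begins. There is no depth.
- ctrl.finish_job(): hands the job in; it is judged then, once.
The state is a dict: "t": time; "q": joint angles; "dq": joint speeds; "effort": joint torques, N m; "tool_pos": TCP position; "tool_rot": TCP orientation; "contact_force": force on the tool from outside, world axes, zero at the start; "wrist_torque": the same for the moment, N m; "opening": finger opening in m; "grip_force": force on a finger pad.
Only numpy, scipy, OpenCV 4.12 (cv2) and the standard library are available. Lean on these libraries where they do the work, as an engineer would, in place of code of your own. Each camera call takes 0.05 s, during which the arm holds its last target. There are 200 camera calls.

## Task

Clear the goldsmith's sawing board: pull out the scrap drawer under it, wipe all six loose offcuts off the steel plate over its open front edge into the drawer with the scraper block; at the end the scraper stands upright on the table top again and the drawer is pushed fully shut with all the scrap inside. Do not touch the offcuts with the fingers, and leave the other things on the table where they are.

Things in the scene. Friction and masses are not known exactly. Their poses are not given: they have to be found in the camera images.
- sawing_board: sawing board, fixed: wooden case 150 x 130 mm (x, y), bare steel plate on top, surface 54 mm above the table. Raised edge strips, 8 mm higher, on both sides and rear; open front edge at x = -75 mm. Clear plate: y -53 to +53, x up to +67 mm. Origin: centre of underside, on the table. Its -x is the way the drawer opens, roughly to the robot's left; z up
- plate_edge (a point): middle of the plate's open front edge, at plate height (54 mm); axes as the sawing board's
- drawer (a joint): scrap drawer under the plate, in m: 0 shut, 0.070 fully out (it stops there and stays where it is left, friction about 1.5 N); moves along the board's -x axis
- drawer_knob (a point): grip point of the drawer's brass knob (moves with it), on the knob's axis, along the board's x, 28 mm above the table. Neck 14 mm in diameter, 28 mm long from front panel to a 20 mm end cap; this point is 14 mm out from the panel, 101 mm from the board's origin when shut. Pinch the neck from above, closing along the board's y. Panel 126 mm wide, its top 47 mm above the table
- drawer_floor (a point): centre of the drawer's inner floor (moves with it), 8 mm above the table; inside: x -66 to +66 mm, y -55 to +55 mm, walls 32 mm high; axes as the board's. Fully out, the inside reaches 70 mm beyond the plate's front edge
- scraper: scraper block, loose, standing on its flat rubber sole, 28 x 64 mm (x, y), 10 mm high; dark wooden body 24 x 62 mm up to 26 mm; on it a wooden grip 20 mm thick (x), 50 mm long (y), up to 66 mm height. 110 to 220 g. Origin: centre of underside; y along its length, z up. Wipes with either long face. Grip it across x, fingertips no lower than 26 mm above the underside
- microscope: binocular microscope of the place, fixed on its arm over the table behind the work: its eyepieces reach to about x = 560 mm at y -140 to +20 mm, from 180 mm height up: keep gripper and wrist on the robot's side of them when passing between board and scraper. Its origin lies to the rear and is of no use to the job
- offcut_bar: brass bar end, 13 x 21 mm, 6 mm thick; loose sawn offcut, 12 g, lying flat on the plate at the start; origin: centre of its underside
- offcut_corner: brass L-shaped corner piece, 20 x 20 mm, arms 8 mm wide, 5 mm thick; loose sawn offcut, 12 g, lying flat on the plate at the start; origin: centre of its underside (of its outline)
- offcut_slug: round copper slug, 17 mm across, 6 mm thick; loose sawn offcut, 12 g, lying flat on the plate at the start; origin: centre of its underside
- offcut_strip: aluminium strip end, 7 x 24 mm, 6 mm thick; loose sawn offcut, 12 g, lying flat on the plate at the start; origin: centre of its underside
- offcut_tee: brass T-shaped piece, 22 x 19 mm, arms 7 to 8 mm wide, 5 mm thick; loose sawn offcut, 12 g, lying flat on the plate at the start; origin: centre of its underside (of its outline)
- offcut_square: square copper piece, 15 x 15 mm, 7 mm thick; loose sawn offcut, 12 g, lying flat on the plate at the start; origin: centre of its underside
- tweezers: steel tweezers, 130 mm long, lying on the table; bystander; origin: centre of its underside
- ring_clamp: wooden ring clamp, 110 x 30 x 26 mm, lying on the table; bystander; origin: centre of its underside
- knurled_tin: round black screw-lid tin, 67 mm across, 38 mm high; bystander; origin: centre of its underside
- small_box: small card box, 49 x 63 x 30 mm; bystander; origin: centre of its underside

How it is judged:
By the outcome, as a careful person would: the job done as asked, in the order asked, and still so for the second after the job is handed in, with the robot touching nothing.
It also fails if it takes over 64 s, if anything falls off the work surface, if the arm or the gripper's body presses on something with over 40 N, if the wrist force passes 120 N, or if a joint passes its speed limit or range.

## Working session

There is one attempt and no reset: what is moved stays moved. The work goes in short steps, Python scripts to look and compute and a tool call to move; the robot and the scene stay as the last step left them, time stands still between calls to the robot, and variables do not carry over. Pictures are saved under pics/ and viewed, at most 10 in all, crops included, and the job is handed in when it is done.

Besides the shell and the picture viewer there is one more tool, called after "Call:" as a command line: name --argument value ..., lists and objects as JSON in quotes. step_arm: Moves the arm, as the interface text tells. Its arguments: {"type":"object","properties":{"targets":{"type":"array"},"squeeze":{"type":"number"}},"required":["targets"]}

```bash
ls; mkdir -p pics
cat > h.py <<'E'
import numpy as np, cv2
from station import ctrl
def cam(n):
    d=ctrl.get_image(n); d['R']=cv2.Rodrigues(np.array(d['rvec'],float))[0]; d['t']=np.array(d['tvec'],float); d['name']=n; return d
def ray(d,u,v):
    x=(u-d['cx'])/d['fx']; y=(v-d['cy'])/d['fy']
    if d['name']=='wrist':
        r=np.hypot(x,y); s=np.sin(r)/max(r,1e-9); c=np.array([x*s,y*s,np.cos(r)])
    else: c=np.array([x,y,1.])
    return -d['R'].T@d['t'], d['R'].T@c
def onz(d,u,v,z):
    o,r=ray(d,u,v); return o+r*(z-o[2])/r[2]
def proj(d,p):
    c=d['R']@np.array(p)+d['t']
    return np.array([d['fx']*c[0]/c[2]+d['cx'],d['fy']*c[1]/c[2]+d['cy']])
def tri(*L):
    A=np.zeros((3,3));b=np.zeros(3)
    for d,u,v in L:
        o,r=ray(d,u,v); r=r/np.linalg.norm(r);P=np.eye(3)-np.outer(r,r);A+=P;b+=P@o
    return np.linalg.solve(A,b)
def save(d,n): cv2.imwrite('pics/'+n,d['img'][:,:,::-1])
E
python3 - <<'E'
from h import *
import pickle
for n in('top','scene'):
    d=cam(n); save(d,n+'0.png'); pickle.dump(d,open(n+'0.pkl','wb')); print(n,d['fx'],d['cx'],d['cy'],-d['R'].T@d['t'])
o=ctrl.get_obs();print(o)
E
```

```text
pics
top 488.65532691105903 320.32046111297416 244.2594942326841 [ 0.40904608 -0.13661464  1.04512506]
scene 457.85760386308476 314.55168106385645 237.3497461579265 [-0.0230672  -0.56190939  0.49696567]
{'t': 0.1, 'q': array([-1.28001177e+00,  5.32791501e-02,  1.61417094e+00,  8.36404192e-06,
        1.47594951e+00, -1.18996998e-01]), 'dq': array([-3.74976376e-04,  4.31589633e-04, -1.96482410e-03, -5.94214166e-04,
        1.19153368e-03, -5.10458618e-05]), 'effort': array([ 9.31795876e-04, -3.94906032e+01, -3.71362424e+01, -6.03194917e-05,
        3.88646673e-03, -1.30751746e-05]), 'tool_pos': array([ 0.24884956, -0.57271743,  0.23018467]), 'tool_rot': array([-3.07411755e+00, -6.38821483e-01,  2.30334001e-04]), 'contact_force': array([ 0.57310389,  0.32155395, -0.49328076]), 'wrist_torque': array([-0.00321711,  0.02390144,  0.04430618]), 'grip_force': 0.0, 'opening': 0.08549047200750082}
```

View pics/top0.png

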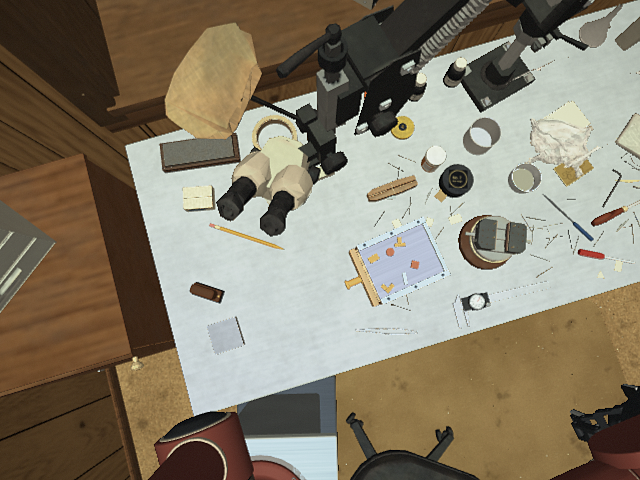

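View pics/scene0.png

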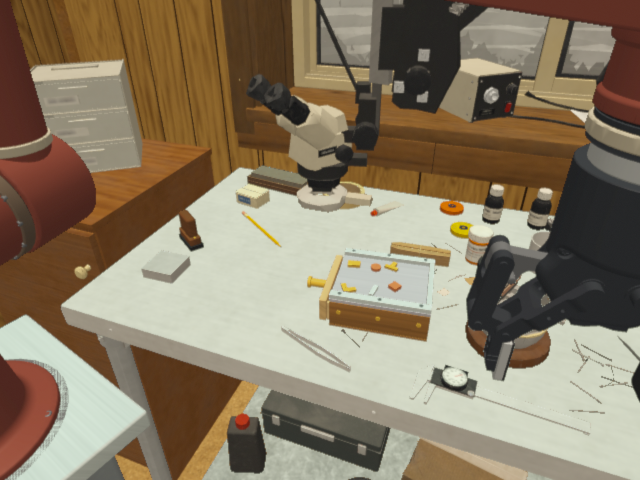

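The top view shows the board around (400,262), its knob at (352,283), and the scraper at (207,293). The scene view shows the knob at (315,282) and the scraper at (190,230). I'll enlarge both for exact corners.

Run:
```python
from h import *
import pickle
T=pickle.load(open('top0.pkl','rb'));S=pickle.load(open('scene0.pkl','rb'))
a=cv2.resize(T['img'][210:315,335:455],None,fx=4,fy=4,interpolation=cv2.INTER_CUBIC) #480x420
b=cv2.resize(T['img'][275:310,180:235],None,fx=5,fy=5,interpolation=cv2.INTER_CUBIC)#275x175
c=cv2.resize(S['img'][200:255,170:215],None,fx=5,fy=5,interpolation=cv2.INTER_CUBIC)#225x275
o=np.zeros((460,780,3),np.uint8);o[:420,:480]=a;o[:175,490:765]=b;o[180:455,490:715]=c
cv2.imwrite('pics/crop1.png',o[:,:,::-1])
e=cv2.resize(S['img'][235:345,295:455],None,fx=5,fy=5,interpolation=cv2.INTER_CUBIC)
cv2.imwrite('pics/crop2.png',e[:,:,::-1])
for p in[(0,0,0),(.249,-.573,.23),(.5,0,0),(.5,-.3,0)]: print(p,proj(T,p),proj(S,p))
```

```text
(0, 0, 0) [258.69977658 514.87250966] [-36.04367432 429.58671171]
(0.249, -0.573, 0.23) [593.8982974  400.29324882] [561.69982528 394.66815194]
(0.5, 0, 0) [255.95432323 267.03304032] [245.24684903 247.01012015]
(0.5, -0.3, 0) [395.75816849 263.10431582] [378.40823513 305.11010694]
```

View pics/crop1.png

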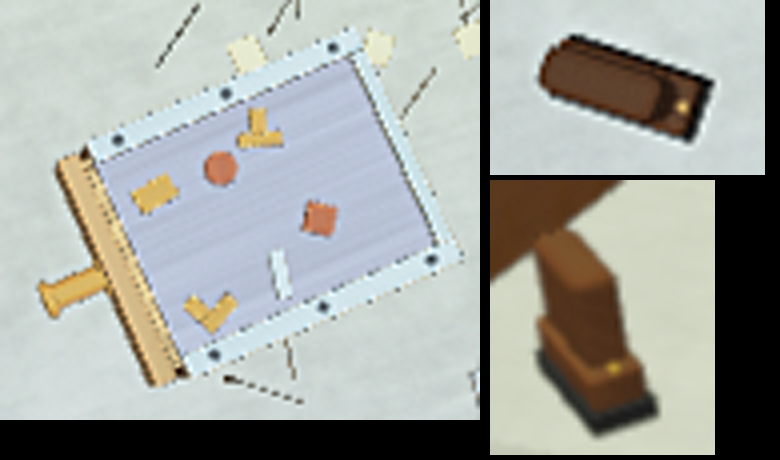

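View pics/crop2.png

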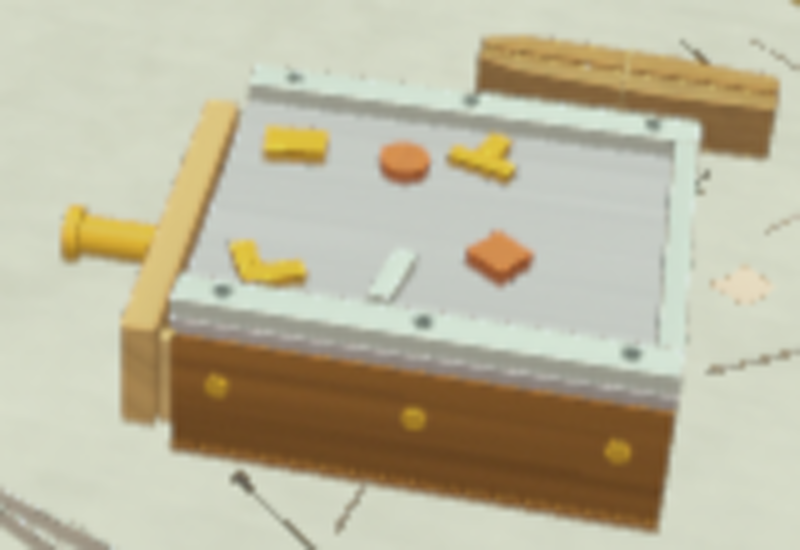

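Crop 1 (top view) shows the six strip screws, knob and offcuts; crop 2 (scene view) shows the same screws. The scraper's grip top and sole corners are clear in both views, so I'll triangulate them.

Run:
```python
from h import *
import pickle
np.set_printoptions(precision=4,suppress=True)
T=pickle.load(open('top0.pkl','rb'));S=pickle.load(open('scene0.pkl','rb'))
tp=lambda x,y:(335+x/4-.4,210+y/4-.4); sp=lambda x,y:(295+x/5-.4,235+y/5-.4)
A=[(118,140),(226,93),(333,48),(214,354),(322,307),(431,260)]
B=[(294,77),(471,100),(653,124),(222,290),(423,321),(631,353)]
P=np.array([tri((T,*tp(*a)),(S,*sp(*b))) for a,b in zip(A,B)]);print(P)
Q=np.array([onz(T,*tp(*a),.062) for a in A]);Q2=np.array([onz(S,*sp(*a),.062) for a in B]);print(Q,Q2)
for X in(P,Q,Q2):
    c=X.mean(0);d=(X[2]-X[0]+X[5]-X[3])/2;print('c',c,'yaw',np.degrees(np.arctan2(d[1],d[0])),np.linalg.norm(d), np.linalg.norm(X[1]-X[4]))
# strip outer corners top: rear-left(360,28) rear-right(463,258) front-left(88,150) front-right(190,375)
for a in[(360,28),(463,258),(88,150),(190,375)]: print('corner',onz(T,*tp(*a),.062))
print('knob cap',tri((T,*tp(48,300)),(S,*sp(72,234))),'base',tri((T,*tp(103,280)),(S,*sp(155,242))))
tb=lambda x,y:(180+(x-490)/5-.4,275+y/5-.4); sc=lambda x,y:(170+(x-490)/5-.4,200+(y-180)/5-.4)
# sole corners at z~.01 : top view right-top(713,80) right-bottom(694,140); 
for a in[(713,80),(694,140),(572,36)]: print('sole',onz(T,*tb(*a),.01))
# scene: bottom corners z=0: (540,363) (598,435) (657,412)
for a in[(540,363),(598,435),(657,412)]: print('sole s',onz(S,*sc(*a),.0))
# grip top z .066 top: corners centre approx of visible
for a in[(560,46),(545,82),(668,82),(652,122)]: print('grip',onz(T,*tb(*a),.066))
# grip-top corners in scene: left(537,237) back(562,233) right(617,278) front(580,290?)
for a in[(537,240),(562,233),(615,280)]: print('grip s',onz(S,*sc(*a),.066))
print('stud',tri((T,*tb(683,107)),(S,*sc(614,368))))
print('griptop end tri',tri((T,*tb(660,102)),(S,*sc(597,285))))
img=T['img'];hsv=cv2.cvtColor(img,cv2.COLOR_RGB2HSV)
for n,a in dict(bar=(155,193),slug=(221,168),tee=(260,132),sq=(320,218),strip=(280,273),corner=(211,312)).items():
    print(n,onz(T,*tp(*a),.057))
```

```text
[[ 0.534  -0.2279  0.0625]
 [ 0.5564 -0.2836  0.0625]
 [ 0.578  -0.3391  0.0628]
 [ 0.4248 -0.2714  0.0628]
 [ 0.4468 -0.3269  0.0626]
 [ 0.4687 -0.3826  0.063 ]]
[[ 0.534  -0.2279  0.062 ]
 [ 0.5566 -0.2838  0.062 ]
 [ 0.5782 -0.3395  0.062 ]
 [ 0.4249 -0.2716  0.062 ]
 [ 0.4468 -0.3268  0.062 ]
 [ 0.4688 -0.3829  0.062 ]] [[ 0.5345 -0.2275  0.062 ]
 [ 0.5569 -0.2832  0.062 ]
 [ 0.579  -0.3386  0.062 ]
 [ 0.4255 -0.2708  0.062 ]
 [ 0.4477 -0.3267  0.062 ]
 [ 0.4698 -0.3822  0.062 ]]
c [ 0.5015 -0.3052  0.0627] yaw -68.42470272994302 0.11961687738226195 0.11780689808202859
c [ 0.5015 -0.3054  0.062 ] yaw -68.42235388423067 0.11978424840709305 0.117950741926335
c [ 0.5022 -0.3048  0.062 ] yaw -68.23983320179315 0.11977638706844713 0.11760379924369267
corner [ 0.5882 -0.3538  0.062 ]
corner [ 0.4693 -0.399   0.062 ]
corner [ 0.5294 -0.2125  0.062 ]
corner [ 0.4148 -0.2592  0.062 ]
knob cap [ 0.4557 -0.1914  0.0284] base [ 0.4646 -0.2196  0.0321]
sole [0.4512 0.0662 0.01  ]
sole [0.4262 0.0743 0.01  ]
sole [0.4714 0.1258 0.01  ]
sole s [ 0.4514  0.1388 -0.    ]
sole s [ 0.4295  0.0778 -0.    ]
sole s [0.4541 0.0713 0.    ]
grip [0.4642 0.1164 0.066 ]
grip [0.45   0.1223 0.066 ]
grip [0.4486 0.0732 0.066 ]
grip [0.4329 0.0796 0.066 ]
grip s [0.4474 0.1186 0.066 ]
grip s [0.4568 0.115  0.066 ]
grip s [0.4439 0.0694 0.066 ]
stud [0.44   0.0752 0.0265]
griptop end tri [0.4409 0.0771 0.0627]
bar [ 0.507  -0.2461  0.057 ]
slug [ 0.5188 -0.2802  0.057 ]
tee [ 0.5367 -0.3009  0.057 ]
sq [ 0.4919 -0.3292  0.057 ]
strip [ 0.4647 -0.3075  0.057 ]
corner [ 0.446  -0.2718  0.057 ]
```

Call:
step_arm --targets '[{"travel": [0.358, 0.602, -0.1], "angular": [0, 0, 1], "gripper": 1}, {"travel": [0.358, 0.602, -0.1], "angular": [0, 0, 1], "gripper": 1}, {"travel": [0.358, 0.602, -0.1], "angular": [0, 0, 1], "gripper": 1}, {"travel": [0.358, 0.602, -0.1], "angular": [0, 0, 1], "gripper": 1}, {"travel": [0.358, 0.602, -0.1], "angular": [0, 0, 1], "gripper": 1}, {"travel": [0.358, 0.602, -0.1], "angular": [0, 0, 1], "gripper": 1}, {"travel": [0.358, 0.602, -0.1], "angular": [0, 0, 1], "gripper": 1}, {"travel": [0.358, 0.602, -0.1], "angular": [0, 0, 1], "gripper": 1}, {"travel": [0.358, 0.602, -0.1], "angular": [0, 0, 1], "gripper": 1}, {"travel": [0.358, 0.602, -0.1], "angular": [0, 0, 1], "gripper": 1}]' --squeeze 40

```text
t: 1.1
tool_pos: [0.4642, -0.209, 0.17]
tool_rot: [-2.591, -1.772, 0.001]
contact_force: [-0.0, -0.7, 0.2]
opening: 0.0852
grip_force: 0.0
```

Call:
step_arm --targets '[{"travel": [0, 0, -0.03], "angular": [0, 0, 0.958], "gripper": 1}, {"travel": [0, 0, -0.03], "angular": [0, 0, 0.958], "gripper": 1}, {"travel": [0, 0, -0.03], "angular": [0, 0, 0.958], "gripper": 1}, {"travel": [0, 0, -0.03], "angular": [0, 0, 0.958], "gripper": 1}, {"travel": [0, 0, -0.03], "angular": [0, 0, 0.958], "gripper": 1}, {"travel": [0, 0, -0.03], "angular": [0, 0, 0.958], "gripper": 1}, {"travel": [0, 0, -0.03], "angular": [0, 0, 0.958], "gripper": 1}]'

```text
t: 1.8
tool_pos: [0.4634, -0.2127, 0.1533]
tool_rot: [-1.771, -2.595, 0.0]
contact_force: [-0.7, 0.3, 0.8]
opening: 0.0852
grip_force: 0.0
```

Run:
```python
from h import *
import pickle
d=cam('wrist');save(d,'w1.png');pickle.dump(d,open('w1.pkl','wb'));o=ctrl.get_obs();print(o['t'],o['tool_pos'],o['tool_rot'],o['q'],o['contact_force'],d['fx'],-d['R'].T@d['t'])
```

```text
1.85 [ 0.46351431 -0.21257429  0.15327542] [-1.77037441e+00 -2.59513911e+00  2.86459481e-04] [-5.75921975e-01 -1.64982725e-01  1.95463525e+00 -1.84432269e-04
  1.35204481e+00 -9.49334788e-01] [ 0.2014522   0.52532672 -0.45444632] 371.64829954431775 [ 0.43708084 -0.14509865  0.29500003]
```

View pics/w1.png

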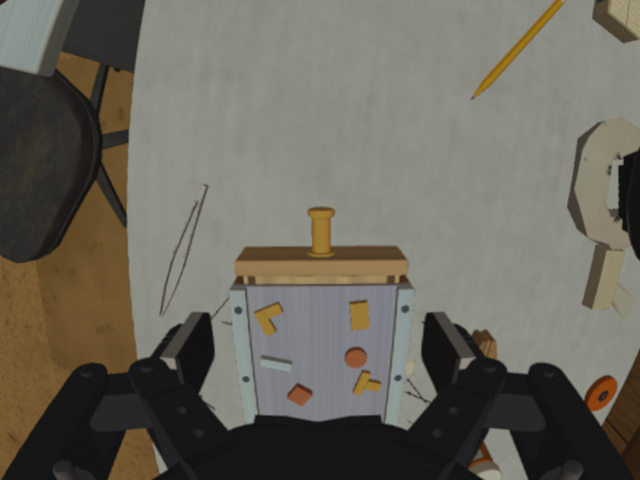

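The wrist view shows the knob neck from its base at (321,254) to the cap at (320,212), the panel top at rows 247–272, and all six offcuts on the plate at (268,318), (359,315), (276,363), (356,357), (300,395) and (367,383).

Run:
```python
from h import *
import pickle
np.set_printoptions(precision=4,suppress=True)
T=pickle.load(open('top0.pkl','rb'));W=pickle.load(open('w1.pkl','rb'))
C=np.array([.5012,-.3055]);a=np.radians(-68.4);ex=np.array([np.cos(a),np.sin(a)]);ey=np.array([-ex[1],ex[0]])
b=lambda p:np.array([(p[:2]-C)@ex,(p[:2]-C)@ey])
tp=lambda x,y:(335+x/4-.4,210+y/4-.4)
for n,u in dict(capouter=(320,208),neckbase=(321,254),neckmid=(321,234)).items():
    p=onz(W,*u,.028+.007);print(n,p,b(p))
print('tri cap',tri((W,320,212),(T,*tp(48,299))))
for n,u in dict(panL=(236,275),panR=(408,274)).items():
    p=onz(W,*u,.047);print(n,p,b(p))
for n,u in dict(s1=(237,310),s4=(405,309),s2=(246,379),s5=(398,378)).items():
    p=onz(W,*u,.062);print(n,p,b(p))
for n,(u,v) in dict(corner=((268,318),(211,312)),bar=((359,315),(155,193)),strip=((276,363),(280,273)),slug=((356,357),(221,168)),square=((300,395),(320,218)),tee=((367,383),(260,132))).items():
    p=onz(W,*u,.058);q=onz(T,*tp(*v),.058);print(n,b(p)*1000,b(q)*1000,tri((W,*u),(T,*tp(*v)))[2])
print('knob shut',C-.101*ex,'open',C-.171*ex)
```

```text
capouter [ 0.4551 -0.1865  0.035 ] [-0.1276  0.001 ]
neckbase [ 0.4683 -0.218   0.035 ] [-0.0935  0.0016]
neckmid [ 0.4628 -0.204   0.035 ] [-0.1086  0.0016]
tri cap [ 0.4569 -0.1918  0.0204]
panL [ 0.4155 -0.2517  0.047 ] [-0.0815 -0.0599]
panR [ 0.5312 -0.2058  0.047 ] [-0.0817  0.0646]
s1 [ 0.4251 -0.2703  0.062 ] [-0.0607 -0.0578]
s4 [ 0.5352 -0.2266  0.062 ] [-0.0609  0.0606]
s2 [ 0.4482 -0.3256  0.062 ] [-0.0008 -0.0567]
s5 [ 0.5576 -0.2822  0.062 ] [-0.0009  0.061 ]
corner [-52.793  -36.5474] [-51.8142 -38.8724] 0.05350757670606147
bar [-54.9951  28.3915] [-53.2213  27.2282] 0.053812513388758164
strip [-14.0896 -32.8235] [-11.7618 -34.698 ] 0.05256357248517788
slug [-19.3771  27.6515] [-17.202   25.6707] 0.0540380188083611
square [ 17.079  -15.4168] [ 18.399  -17.3357] 0.05536630839303308
tee [ 5.7242 37.4896] [ 8.641  34.6711] 0.05373079208752451
knob shut [ 0.464  -0.2116] open [ 0.4383 -0.1465]
```

Call:
step_arm --targets '[{"travel": [0.002, 0.002, -0.08], "angular": [0, 0, 0], "gripper": 1}, {"travel": [0.002, 0.002, -0.14], "angular": [0, 0, 0], "gripper": 1}, {"travel": [0.002, 0.002, -0.18], "angular": [0, 0, 0], "gripper": 1}, {"travel": [0.002, 0.002, -0.21], "angular": [0, 0, 0], "gripper": 1}, {"travel": [0.002, 0.002, -0.238], "angular": [0, 0, 0], "gripper": 1}, {"travel": [0.002, 0.002, -0.238], "angular": [0, 0, 0], "gripper": 0.5}, {"travel": [0.002, 0.002, -0.238], "angular": [0, 0, 0], "gripper": 0}, {"travel": [0.002, 0.002, -0.238], "angular": [0, 0, 0], "gripper": 0}, {"travel": [0.002, 0.002, -0.238], "angular": [0, 0, 0], "gripper": 0}, {"travel": [0.002, 0.002, -0.238], "angular": [0, 0, 0], "gripper": 0}]' --squeeze 30

```text
t: 2.85
tool_pos: [0.4657, -0.2113, 0.0117]
tool_rot: [1.765, 2.597, -0.0]
contact_force: [-0.4, 1.0, 3.6]
opening: 0.019
grip_force: 29.3
```

Call:
step_arm --targets '[{"travel": [0, 0, 0], "angular": [0, 0, 0], "gripper": 0}, {"travel": [0, 0, 0], "angular": [0, 0, 0], "gripper": 0}]'

```text
t: 3.05
tool_pos: [0.4657, -0.2115, 0.0118]
tool_rot: [1.765, 2.597, -0.0]
contact_force: [-0.9, 1.5, 5.9]
opening: 0.0183
grip_force: 29.4
```

Call:
step_arm --targets '[{"travel": [-0.003, 0.008, 0], "angular": [0, 0, 0], "gripper": 0}, {"travel": [-0.006, 0.016, 0], "angular": [0, 0, 0], "gripper": 0}, {"travel": [-0.009, 0.023, 0], "angular": [0, 0, 0], "gripper": 0}]'

```text
t: 3.35
tool_pos: [0.4603, -0.1979, 0.0117]
tool_rot: [1.764, 2.596, -0.002]
contact_force: [-1.7, -1.9, 6.4]
opening: 0.0185
grip_force: 29.1
```

Run:
```python
from h import *
d=cam('wrist');o=ctrl.get_obs();print(o['t'],o['tool_pos'],o['opening'],o['contact_force'])
cv2.imwrite('pics/w2.png',cv2.resize(d['img'][190:430,180:460],None,fx=2,fy=2)[:,:,::-1])
```

```text
3.4 [ 0.46006463 -0.19722213  0.01165001] 0.018936962103907 [-1.48369734  0.32683629  7.35283703]
```

View pics/w2.png

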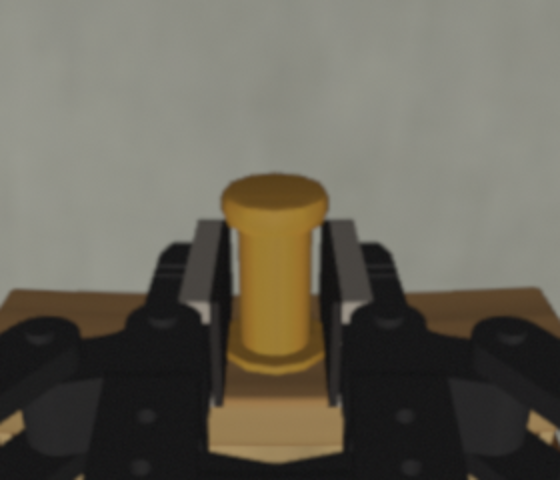

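The wrist crop shows the pads closing on the 19 mm wide cap or flange, with the neck itself free between them at (275,290). I'll keep pulling and check whether the drawer follows.

Call:
step_arm --targets '[{"travel": [-0.004, 0.01, 0], "angular": [0, 0, 0], "gripper": 0}, {"travel": [-0.008, 0.02, 0], "angular": [0, 0, 0], "gripper": 0}, {"travel": [-0.012, 0.03, 0], "angular": [0, 0, 0], "gripper": 0}, {"travel": [-0.016, 0.04, 0], "angular": [0, 0, 0], "gripper": 0}]'

```text
t: 3.8
tool_pos: [0.4507, -0.1736, 0.0117]
tool_rot: [1.764, 2.596, -0.002]
contact_force: [-1.4, -2.8, 7.0]
opening: 0.0185
grip_force: 29.4
```

Run:
```python
from h import *
d=cam('wrist');t=cam('top');o=ctrl.get_obs();print(o['t'],o['tool_pos'],o['opening'],o['contact_force'])
a=cv2.resize(d['img'][200:400,200:440],None,fx=1.6,fy=1.6);b=cv2.resize(t['img'][210:315,335:455],None,fx=3,fy=3,interpolation=cv2.INTER_CUBIC)
I=np.zeros((320,750,3),np.uint8);I[:,:384]=a;I[:315,388:748]=b
cv2.imwrite('pics/w3.png',I[:,:,::-1])
```

```text
3.9 [ 0.4503021  -0.17278595  0.01162759] 0.01888283053988933 [-2.0199681   1.71294171  9.3960292 ]
```

View pics/w3.png

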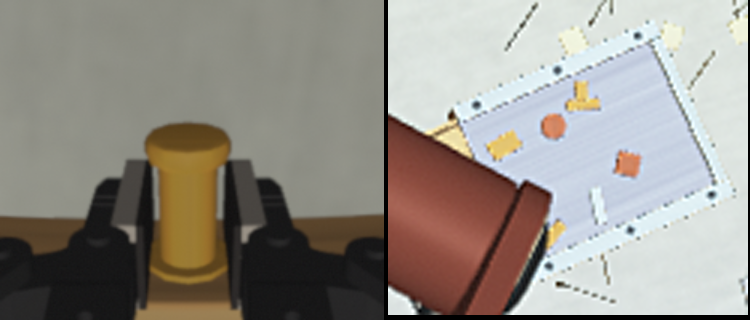

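The right-hand panel shows the drawer wood now out in front of the plate, so it follows. I'll pull the remaining 30 mm.

Call:
step_arm --targets '[{"travel": [-0.004, 0.01, 0], "angular": [0, 0, 0], "gripper": 0}, {"travel": [-0.008, 0.02, 0], "angular": [0, 0, 0], "gripper": 0}, {"travel": [-0.012, 0.03, 0], "angular": [0, 0, 0], "gripper": 0}, {"travel": [-0.016, 0.04, 0], "angular": [0, 0, 0], "gripper": 0}, {"travel": [-0.019, 0.048, 0], "angular": [0, 0, 0], "gripper": 0}, {"travel": [-0.02, 0.051, 0], "angular": [0, 0, 0], "gripper": 0}, {"travel": [-0.02, 0.051, 0], "angular": [0, 0, 0], "gripper": 0}]'

```text
t: 4.6
tool_pos: [0.4398, -0.1464, 0.0121]
tool_rot: [1.758, 2.592, -0.009]
contact_force: [1.0, -15.9, -1.1]
opening: 0.0128
grip_force: 31.7
```

Call:
step_arm --targets '[{"travel": [0, 0, 0], "angular": [0, 0, 0], "gripper": 1}, {"travel": [0, 0, 0], "angular": [0, 0, 0], "gripper": 1}, {"travel": [0, 0, 0], "angular": [0, 0, 0], "gripper": 1}, {"travel": [0, 0, 0.04], "angular": [0, 0, 0], "gripper": 1}, {"travel": [0, 0, 0.12], "angular": [0, 0, 0], "gripper": 1}, {"travel": [0, 0, 0.2], "angular": [0, 0, 0], "gripper": 1}]'

```text
t: 5.2
tool_pos: [0.4366, -0.1413, 0.1302]
tool_rot: [-1.763, -2.595, 0.0]
contact_force: [1.1, -1.4, -0.0]
opening: 0.0855
grip_force: 0.0
```

Call:
step_arm --targets '[{"travel": [0.02, 0.405, 0.05], "angular": [0, 0, -0.902], "gripper": 1}, {"travel": [0.02, 0.405, 0.05], "angular": [0, 0, -0.902], "gripper": 1}, {"travel": [0.02, 0.405, 0.05], "angular": [0, 0, -0.902], "gripper": 1}, {"travel": [0.02, 0.405, 0.05], "angular": [0, 0, -0.902], "gripper": 1}, {"travel": [0.02, 0.405, 0.05], "angular": [0, 0, -0.902], "gripper": 1}, {"travel": [0.02, 0.405, 0.05], "angular": [0, 0, -0.902], "gripper": 1}, {"travel": [0.02, 0.405, 0.05], "angular": [0, 0, -0.902], "gripper": 1}, {"travel": [0.02, 0.405, 0.05], "angular": [0, 0, -0.902], "gripper": 1}]'

```text
t: 6.0
tool_pos: [0.4495, 0.1012, 0.16]
tool_rot: [-2.555, -1.828, 0.001]
contact_force: [-0.9, -0.3, -0.3]
opening: 0.0854
grip_force: 0.0
```

Run:
```python
from h import *
import pickle
d=cam('wrist');t=cam('top');o=ctrl.get_obs();print(o['t'],o['tool_pos'],o['tool_rot'],o['contact_force'])
pickle.dump((d,t),open('w4.pkl','wb'))
a=cv2.resize(d['img'][190:430,180:460],None,fx=1.6,fy=1.6);b=cv2.resize(t['img'][210:315,320:450],None,fx=2.6,fy=2.6,interpolation=cv2.INTER_CUBIC)
I=np.zeros((384,790,3),np.uint8);I[:,:448]=a;I[:b.shape[0],450:450+b.shape[1]]=b
cv2.imwrite('pics/w4.png',I[:,:,::-1])
```

```text
6.1 [0.44957218 0.10007479 0.15988043] [-2.55737563e+00 -1.82393601e+00  1.71261373e-03] [0.1714046  0.30164566 0.25791054]
```

View pics/w4.png

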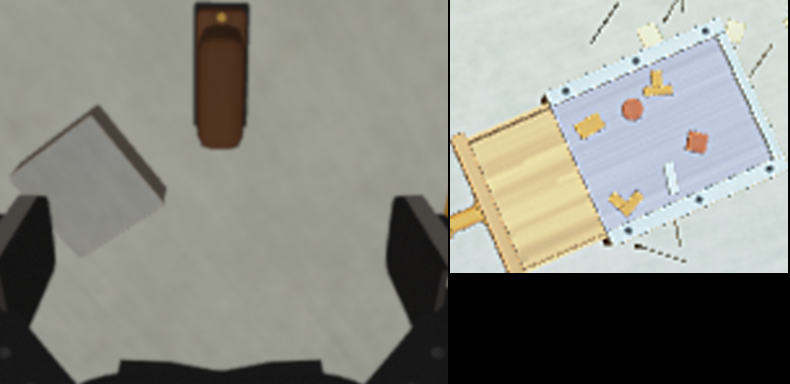

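The drawer is fully out, with the plate and offcuts undisturbed. The wrist view shows the scraper upright in the image, its grip around (220,85) in the crop. I'll compute where that puts it.

Run:
```python
from h import *
import pickle
np.set_printoptions(precision=4,suppress=True)
W,T=pickle.load(open('w4.pkl','rb'))
print(-W['R'].T@W['t'],W['R'][2])
f=lambda x,y:(180+x/1.6-.3,190+y/1.6-.3)
for n,u,z in[('stud',(221,17),.026),('soleTL',(194,3),.01),('soleTR',(249,3),.01),('soleBL',(194,125),.01),('soleBR',(249,125),.01),('gripTop bl',(198,140),.066),('grip br',(243,140),.066),('grip tl',(203,40),.066),('grip tr',(240,40),.066)]:
    print(n,onz(W,*f(*u),z))
t=T['img'];cv2.imwrite('pics/x.png',t[:,:,::-1])
# fresh brown mask near scraper in top before (arm-free)
```

```text
[0.4732 0.17   0.3017] [-0.0936 -0.2701 -0.9583]
stud [0.4595 0.13   0.026 ]
soleTL [0.4484 0.1387 0.01  ]
soleTR [0.474  0.1299 0.01  ]
soleBL [0.4272 0.0788 0.01  ]
soleBR [0.4542 0.0696 0.01  ]
gripTop bl [0.4354 0.0895 0.066 ]
grip br [0.4534 0.0833 0.066 ]
grip tl [0.4516 0.1293 0.066 ]
grip tr [0.4657 0.1245 0.066 ]
```

Call:
step_arm --targets '[{"travel": [0.002, 0.004, -0.08], "angular": [0, 0, 0], "gripper": 1}, {"travel": [0.002, 0.004, -0.14], "angular": [0, 0, 0], "gripper": 1}, {"travel": [0.002, 0.004, -0.19], "angular": [0, 0, 0], "gripper": 1}, {"travel": [0.002, 0.004, -0.214], "angular": [0, 0, 0], "gripper": 1}, {"travel": [0.002, 0.004, -0.214], "angular": [0, 0, 0], "gripper": 0.6}, {"travel": [0.002, 0.004, -0.214], "angular": [0, 0, 0], "gripper": 0.4}, {"travel": [0.002, 0.004, -0.214], "angular": [0, 0, 0], "gripper": 0.1}, {"travel": [0.002, 0.004, -0.214], "angular": [0, 0, 0], "gripper": 0.1}, {"travel": [0.002, 0.004, -0.214], "angular": [0, 0, 0], "gripper": 0.1}, {"travel": [0.002, 0.004, -0.214], "angular": [0, 0, 0], "gripper": 0.1}]' --squeeze 60

```text
t: 7.1
tool_pos: [0.4521, 0.1031, 0.0333]
tool_rot: [2.556, 1.824, 0.003]
contact_force: [0.3, -0.9, 4.1]
opening: 0.019
grip_force: 61.3
```

Call:
step_arm --targets '[{"travel": [0, 0, 0.04], "angular": [0, 0, 0], "gripper": 0.1}, {"travel": [0, 0, 0.12], "angular": [0, 0, 0], "gripper": 0.1}, {"travel": [0, 0, 0.2], "angular": [0, 0, 0], "gripper": 0.1}, {"travel": [-0.018, -0.438, 0.2], "angular": [0, 0, -1], "gripper": 0.1}, {"travel": [-0.018, -0.438, 0.2], "angular": [0, 0, -1], "gripper": 0.1}, {"travel": [-0.018, -0.438, 0.2], "angular": [0, 0, -1], "gripper": 0.1}, {"travel": [-0.018, -0.438, 0.2], "angular": [0, 0, -1], "gripper": 0.1}, {"travel": [-0.018, -0.438, 0.2], "angular": [0, 0, -1], "gripper": 0.1}, {"travel": [-0.018, -0.438, 0.2], "angular": [0, 0, -1], "gripper": 0.1}, {"travel": [-0.018, -0.438, 0.2], "angular": [0, 0, -1], "gripper": 0.1}]'

```text
t: 8.1
tool_pos: [0.4399, -0.1612, 0.1516]
tool_rot: [-3.061, -0.702, 0.001]
contact_force: [0.5, 0.9, -2.0]
opening: 0.0196
grip_force: 60.5
```

Call:
step_arm --targets '[{"travel": [0.161, -0.3045, 0], "angular": [0, 0, -0.102], "gripper": 0.1}, {"travel": [0.161, -0.3045, 0], "angular": [0, 0, -0.102], "gripper": 0.1}, {"travel": [0.161, -0.3045, 0], "angular": [0, 0, -0.102], "gripper": 0.1}, {"travel": [0.161, -0.3045, 0], "angular": [0, 0, -0.102], "gripper": 0.1}, {"travel": [0.161, -0.3045, 0], "angular": [0, 0, -0.102], "gripper": 0.1}, {"travel": [0.161, -0.3045, -0.06], "angular": [0, 0, -0.102], "gripper": 0.1}, {"travel": [0.161, -0.3045, -0.06], "angular": [0, 0, -0.102], "gripper": 0.1}, {"travel": [0.161, -0.3045, -0.06], "angular": [0, 0, -0.102], "gripper": 0.1}]'

```text
t: 8.9
tool_pos: [0.5364, -0.3399, 0.1146]
tool_rot: [-3.083, -0.587, 0.004]
contact_force: [-0.5, 0.1, -1.9]
opening: 0.0193
grip_force: 60.6
```

Run:
```python
from h import *
import pickle
d=cam('wrist');s=cam('scene');o=ctrl.get_obs();print(o['t'],o['tool_pos'],o['tool_rot'],o['contact_force'],o['opening'])
pickle.dump((d,s),open('w5.pkl','wb'))
a=cv2.resize(d['img'][190:430,180:460],None,fx=1.5,fy=1.5);b=cv2.resize(s['img'][200:345,280:450],None,fx=2.2,fy=2.2,interpolation=cv2.INTER_CUBIC)
I=np.zeros((384,796,3),np.uint8);I[:360,:420]=a;I[:b.shape[0],422:422+b.shape[1]]=b
cv2.imwrite('pics/w5.png',I[:,:,::-1])
```

```text
9.0 [ 0.53767256 -0.34153735  0.11752249] [3.08546936e+00 5.86164484e-01 1.65909209e-03] [ 0.37970434 -0.91458521 -1.40210255] 0.019289454641788405
```

View pics/w5.png

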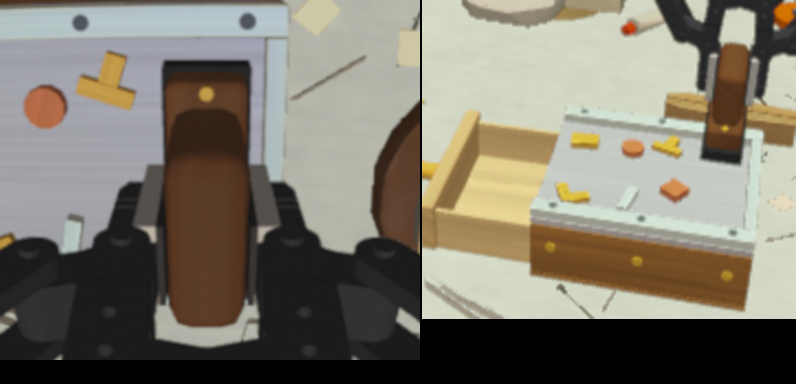

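The wrist view shows the scraper square to the strips. Its sole corners in the crop are at (162,62) and (250,62), just inside the far strip (row 37) and the rear strip (col 266). The tee and slug lie clear in front of it. I'll check the clearances in numbers.

Run:
```python
from h import *
import pickle
np.set_printoptions(precision=1,suppress=True)
W,S=pickle.load(open('w5.pkl','rb'))
C=np.array([.502,-.3045]);a=np.radians(-68.4);ex=np.array([np.cos(a),np.sin(a)]);ey=np.array([-ex[1],ex[0]])
b=lambda p:np.array([(p[:2]-C)@ex,(p[:2]-C)@ey])*1000
f=lambda x,y:(180+x/1.5-.3,190+y/1.5-.3)
for n,u,z in[('soleL',(162,62),.095),('soleR',(250,62),.095),('strip far inner',(40,36),.062),('strip far inner2',(245,37),.062),('rear inner',(266,80),.062),('screw1',(80,22),.062),('screw2',(248,20),.062)]: print(n,b(onz(W,*f(*u),z)))
print(b(np.array([.5377,-.3415])))
```

```text
soleL [32.3 53.1]
soleR [58.5 53.1]
strip far inner [-15.5  55.3]
strip far inner2 [59.  54.3]
rear inner [66.9 38.5]
screw1 [ 0.  60.2]
screw2 [60.  60.4]
[47.5 19.6]
```

Call:
step_arm --targets '[{"travel": [-0.002, -0.001, -0.03], "angular": [0, 0, 0], "gripper": 0.1}, {"travel": [-0.002, -0.001, -0.042], "angular": [0, 0, 0], "gripper": 0.1}, {"travel": [-0.002, -0.001, -0.047], "angular": [0, 0, 0], "gripper": 0.1}, {"travel": [-0.002, -0.001, -0.05], "angular": [0, 0, 0], "gripper": 0.1}, {"travel": [-0.002, -0.001, -0.05], "angular": [0, 0, 0], "gripper": 0.1}]'

```text
t: 9.5
tool_pos: [0.5357, -0.343, 0.0874]
tool_rot: [-3.086, -0.583, 0.001]
contact_force: [-3.2, 2.9, 5.1]
opening: 0.0198
grip_force: 61.6
```

Call:
step_arm --targets '[{"travel": [-0.005, 0.0125, 0], "angular": [0, 0, 0], "gripper": 0.1}, {"travel": [-0.01, 0.025, 0], "angular": [0, 0, 0], "gripper": 0.1}, {"travel": [-0.015, 0.0375, 0], "angular": [0, 0, 0], "gripper": 0.1}, {"travel": [-0.02, 0.05, 0], "angular": [0, 0, 0], "gripper": 0.1}, {"travel": [-0.025, 0.0625, 0], "angular": [0, 0, 0], "gripper": 0.1}, {"travel": [-0.03, 0.075, 0], "angular": [0, 0, 0], "gripper": 0.1}, {"travel": [-0.035, 0.0875, 0], "angular": [0, 0, 0], "gripper": 0.1}, {"travel": [-0.04, 0.1, 0], "angular": [0, 0, 0], "gripper": 0.1}, {"travel": [-0.045, 0.1125, 0], "angular": [0, 0, 0], "gripper": 0.1}, {"travel": [-0.05, 0.125, 0], "angular": [0, 0, 0], "gripper": 0.1}]'

```text
t: 10.5
tool_pos: [0.5064, -0.2683, 0.0873]
tool_rot: [3.084, 0.583, 0.003]
contact_force: [1.3, -2.9, 5.9]
opening: 0.0195
grip_force: 61.9
```

Call:
step_arm --targets '[{"travel": [-0.005, 0.0125, 0], "angular": [0, 0, 0], "gripper": 0.1}, {"travel": [-0.01, 0.025, 0], "angular": [0, 0, 0], "gripper": 0.1}, {"travel": [-0.015, 0.0375, 0], "angular": [0, 0, 0], "gripper": 0.1}, {"travel": [-0.02, 0.05, 0], "angular": [0, 0, 0], "gripper": 0.1}, {"travel": [-0.025, 0.0625, 0], "angular": [0, 0, 0], "gripper": 0.1}, {"travel": [-0.029, 0.073, 0], "angular": [0, 0, 0], "gripper": 0.1}, {"travel": [-0.029, 0.073, 0], "angular": [0, 0, 0], "gripper": 0.1}, {"travel": [-0.029, 0.073, 0], "angular": [0, 0, 0], "gripper": 0.1}]'

```text
t: 11.3
tool_pos: [0.4886, -0.2239, 0.0873]
tool_rot: [3.086, 0.584, 0.001]
contact_force: [-0.7, -1.0, 8.7]
opening: 0.0191
grip_force: 62.2
```

Call:
step_arm --targets '[{"travel": [0, 0, 0.07], "angular": [0, 0, 0], "gripper": 0.1}, {"travel": [0, 0, 0.07], "angular": [0, 0, 0], "gripper": 0.1}, {"travel": [0.0243, -0.2193, 0.07], "angular": [0, 0, 0], "gripper": 0.1}, {"travel": [0.0243, -0.2193, 0.07], "angular": [0, 0, 0], "gripper": 0.1}, {"travel": [0.0243, -0.2193, 0.07], "angular": [0, 0, 0], "gripper": 0.1}, {"travel": [0.0243, -0.2193, 0.07], "angular": [0, 0, 0], "gripper": 0.1}, {"travel": [0.0243, -0.2193, 0.07], "angular": [0, 0, 0], "gripper": 0.1}, {"travel": [0.0243, -0.2193, 0.07], "angular": [0, 0, 0], "gripper": 0.1}]'

```text
t: 12.1
tool_pos: [0.5021, -0.3538, 0.1263]
tool_rot: [-3.083, -0.584, 0.003]
contact_force: [0.3, -0.2, -2.2]
opening: 0.0193
grip_force: 60.9
```

Run:
```python
from h import *
import pickle
d=cam('wrist');s=cam('scene');o=ctrl.get_obs();print(o['t'],o['tool_pos'],o['contact_force'],o['opening'])
pickle.dump((d,s),open('w6.pkl','wb'))
a=cv2.resize(d['img'][190:430,120:460],None,fx=1.3,fy=1.3);b=cv2.resize(s['img'][200:345,280:450],None,fx=2,fy=2,interpolation=cv2.INTER_CUBIC)
C=np.array([.502,-.3045]);an=np.radians(-68.4);ex=np.array([np.cos(an),np.sin(an)]);ey=np.array([-ex[1],ex[0]])
h=cv2.cvtColor(s['img'],cv2.COLOR_RGB2HSV)
m=((h[:,:,1]>150)&(h[:,:,2]>110)&(h[:,:,0]<32)).astype(np.uint8)
n,l,st,c=cv2.connectedComponentsWithStats(m)
for i in range(1,n):
    p=onz(s,*c[i],.057)[:2]-C
    if st[i,4]>5 and abs(p@ex)<.16 and abs(p@ey)<.07: print(st[i,4],c[i],h[int(c[i][1]),int(c[i][0])],p@ex*1e3,p@ey*1e3)
```

```text
12.2 [ 0.50263485 -0.35408747  0.12718588] [ 0.15577942 -0.39839906 -1.86103108] 0.019310369365033542
74 [415.21621622 266.2972973 ] [ 23 184 194] 45.585019910814566 42.76555126667097
149 [327.02684564 280.52348993] [ 20 168 203] -85.1219643966267 -28.13170414614556
58 [347.53448276 288.13793103] [ 24 177 218] -50.2874189592155 -39.128191742485924
59 [386.77966102 287.47457627] [ 14 159 210] 7.608633878760582 -23.244622849616015
```

Run:
```python
from h import *
import pickle
d,s=pickle.load(open('w6.pkl','rb'))
a=cv2.resize(d['img'][190:400,120:460],None,fx=1.1,fy=1.1);b=cv2.resize(s['img'][200:345,285:445],None,fx=2.6,fy=2.6,interpolation=cv2.INTER_CUBIC)
I=np.zeros((400,800,3),np.uint8);I[:a.shape[0],:a.shape[1]]=a;I[:b.shape[0],380:380+b.shape[1]]=b
cv2.imwrite('pics/w6.png',I[:,:,::-1])
```

```text
(no output)
```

View pics/w6.png

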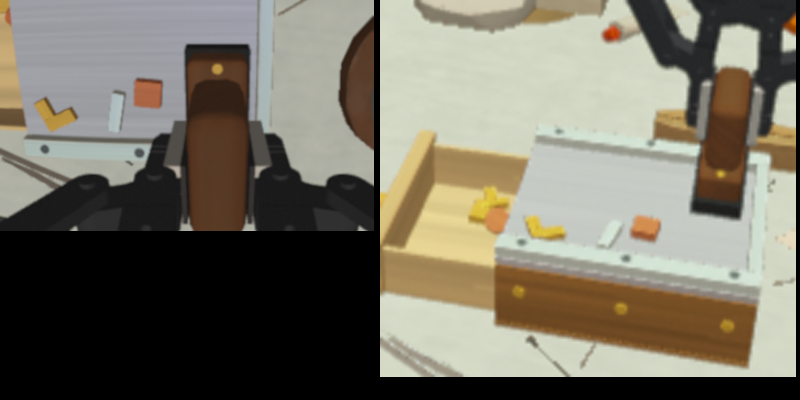

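The last picture shows the bar, slug and tee in the drawer at (490,210). The corner, strip and square are left in the near lane, clear in front of the scraper. Next is the second wipe.

Call:
step_arm --targets '[{"travel": [0, 0, -0.04], "angular": [0, 0, 0], "gripper": 0.1}, {"travel": [0, 0, -0.06], "angular": [0, 0, 0], "gripper": 0.1}, {"travel": [0, 0, -0.066], "angular": [0, 0, 0], "gripper": 0.1}, {"travel": [0, 0, -0.07], "angular": [0, 0, 0], "gripper": 0.1}, {"travel": [0, 0, -0.07], "angular": [0, 0, 0], "gripper": 0.1}]'

```text
t: 12.7
tool_pos: [0.5033, -0.3555, 0.0874]
tool_rot: [-3.087, -0.584, -0.0]
contact_force: [-1.4, 1.4, 2.7]
opening: 0.0198
grip_force: 61.3
```

Call:
step_arm --targets '[{"travel": [-0.005, 0.0125, 0], "angular": [0, 0, 0], "gripper": 0.1}, {"travel": [-0.01, 0.025, 0], "angular": [0, 0, 0], "gripper": 0.1}, {"travel": [-0.015, 0.0375, 0], "angular": [0, 0, 0], "gripper": 0.1}, {"travel": [-0.02, 0.05, 0], "angular": [0, 0, 0], "gripper": 0.1}, {"travel": [-0.025, 0.0625, 0], "angular": [0, 0, 0], "gripper": 0.1}, {"travel": [-0.03, 0.075, 0], "angular": [0, 0, 0], "gripper": 0.1}, {"travel": [-0.035, 0.0875, 0], "angular": [0, 0, 0], "gripper": 0.1}, {"travel": [-0.04, 0.1, 0], "angular": [0, 0, 0], "gripper": 0.1}, {"travel": [-0.045, 0.1125, 0], "angular": [0, 0, 0], "gripper": 0.1}, {"travel": [-0.05, 0.125, 0], "angular": [0, 0, 0], "gripper": 0.1}]'

```text
t: 13.7
tool_pos: [0.4736, -0.2812, 0.0873]
tool_rot: [3.084, 0.583, 0.003]
contact_force: [1.9, -5.0, 4.6]
opening: 0.0192
grip_force: 62.0
```

Call:
step_arm --targets '[{"travel": [-0.005, 0.0125, 0], "angular": [0, 0, 0], "gripper": 0.1}, {"travel": [-0.01, 0.025, 0], "angular": [0, 0, 0], "gripper": 0.1}, {"travel": [-0.015, 0.0375, 0], "angular": [0, 0, 0], "gripper": 0.1}, {"travel": [-0.02, 0.05, 0], "angular": [0, 0, 0], "gripper": 0.1}, {"travel": [-0.025, 0.0625, 0], "angular": [0, 0, 0], "gripper": 0.1}, {"travel": [-0.029, 0.073, 0], "angular": [0, 0, 0], "gripper": 0.1}, {"travel": [-0.029, 0.073, 0], "angular": [0, 0, 0], "gripper": 0.1}, {"travel": [-0.029, 0.073, 0.08], "angular": [0, 0, 0], "gripper": 0.1}, {"travel": [-0.029, 0.073, 0.12], "angular": [0, 0, 0], "gripper": 0.1}]'

```text
t: 14.6
tool_pos: [0.4548, -0.2357, 0.1586]
tool_rot: [-3.084, -0.583, 0.002]
contact_force: [0.8, -0.7, -0.5]
opening: 0.0195
grip_force: 61.0
```

Call:
step_arm --targets '[{"travel": [-0.026, 0.1, 0], "angular": [0, 0, 0.2], "gripper": 0.1}, {"travel": [-0.026, 0.395, 0], "angular": [0, 0, 1], "gripper": 0.1}, {"travel": [-0.026, 0.395, 0], "angular": [0, 0, 1], "gripper": 0.1}, {"travel": [-0.026, 0.395, 0], "angular": [0, 0, 1], "gripper": 0.1}, {"travel": [-0.026, 0.395, 0], "angular": [0, 0, 1], "gripper": 0.1}, {"travel": [-0.026, 0.395, 0], "angular": [0, 0, 1], "gripper": 0.1}, {"travel": [-0.026, 0.395, 0], "angular": [0, 0, 1], "gripper": 0.1}, {"travel": [-0.026, 0.395, 0], "angular": [0, 0, 1], "gripper": 0.1}]'

```text
t: 15.4
tool_pos: [0.4386, 0.0003, 0.1565]
tool_rot: [-2.627, -1.718, 0.004]
contact_force: [0.2, -0.5, -2.3]
opening: 0.0192
grip_force: 60.9
```

Run:
```python
from h import *
import pickle
np.set_printoptions(precision=1,suppress=True)
C=np.array([.502,-.3045]);an=np.radians(-68.4);ex=np.array([np.cos(an),np.sin(an)]);ey=np.array([-ex[1],ex[0]])
o=ctrl.get_obs();print(o['t'],o['tool_pos'])
for nm in('top','scene'):
    s=cam(nm);pickle.dump(s,open(nm+'7.pkl','wb'))
    s0=pickle.load(open(nm+'0.pkl','rb'))
    h=cv2.cvtColor(s['img'],cv2.COLOR_RGB2HSV).astype(int)
    # plate: pixels deviating from plate colour inside clear area
    pts=lambda z,x0,x1,y0,y1:np.array([proj(s,[*(C+a*ex+b*ey),z]) for a,b in((x0,y0),(x1,y0),(x1,y1),(x0,y1))])
    m=np.zeros(h.shape[:2],np.uint8);cv2.fillPoly(m,[pts(.054,-.070,.062,-.048,.048).astype(int)],1)
    med=np.median(s['img'][m>0],0);dev=np.abs(s['img'].astype(int)-med).max(2)
    print(nm,'plate med',med,'pixels',m.sum(),'dev>35:',((dev>35)&(m>0)).sum(),' before:',((np.abs(s0['img'].astype(int)-med).max(2)>35)&(m>0)).sum())
    m=np.zeros(h.shape[:2],np.uint8);cv2.fillPoly(m,[pts(.012,-.142,-.07,-.053,.053).astype(int)],1)
    med=np.median(s['img'][m>0],0);print('drawer med',med)
    dev=((np.abs(s['img'].astype(int)-med).max(2)>45)&(m>0)).astype(np.uint8)
    n,l,st,c=cv2.connectedComponentsWithStats(dev)
    for i in range(1,n):
        if st[i,4]>8:
            p=onz(s,*c[i],.012)[:2]-C;print(st[i,4],s['img'][l==i].mean(0),p@ex*1e3,p@ey*1e3)
```

```text
15.4 [0.4 0.  0.2]
top plate med [199. 209. 226.] pixels 3180 dev>35: 0  before: 385
drawer med [230. 215. 161.]
10 [152.7 132.6 100.3] -76.79815404021399 54.06189384078403
130 [209.3 161.6  99.8] -97.50809246508831 25.871157831286467
106 [204.5 167.9 127.4] -94.3591121432025 -27.12524382137781
scene plate med [197. 202. 196.] pixels 3228 dev>35: 5  before: 500
drawer med [201.  186.5 123. ]
343 [199.7 190.3 149.8] -85.19886631291462 23.259784313308202
10 [150.8 123.8  76.5] -143.9906303088418 11.783741408271691
46 [200.  150.7  62. ] -99.45306411215745 -13.739116067078156
486 [157.5 127.3  81.3] -104.68655159235585 -39.90585149693903
```

Run:
```python
from h import *
import pickle
np.set_printoptions(precision=0,suppress=True)
C=np.array([.502,-.3045]);an=np.radians(-68.4);ex=np.array([np.cos(an),np.sin(an)]);ey=np.array([-ex[1],ex[0]])
for nm,z in(('top',.012),('scene',.012)):
    s=pickle.load(open(nm+'7.pkl','rb'));h=cv2.cvtColor(s['img'],cv2.COLOR_RGB2HSV).astype(int);H,S,V=h[...,0],h[...,1],h[...,2]
    P=np.array([proj(s,[*(C+a*ex+b*ey),z]) for a,b in((-.144,-.055),(-.073,-.055),(-.073,.055),(-.144,.055))])
    m=np.zeros(H.shape,np.uint8);cv2.fillPoly(m,[P.astype(int)],1)
    for k,q in dict(copper=(H<16)&(S>110)&(V>140),brass=(H>=17)&(H<30)&(S>135)&(V>150),alu=(S<45)&(V>120)).items():
        n,l,st,c=cv2.connectedComponentsWithStats((q&(m>0)).astype(np.uint8))
        for i in range(1,n):
            if st[i,4]>4:
                p=onz(s,*c[i],z)[:2]-C;print(nm,k,st[i,4],st[i,2:4],np.array([p@ex,p@ey])*1e3,s['img'][l==i].mean(0))
s=pickle.load(open('top7.pkl','rb'))
def val(x,y):
    u,v=proj(s,[*(C+x*ex+y*ey),.012]);return s['img'][int(round(v)),int(round(u))]
L=[]
for x in range(-120,-74,4): print(x,' '.join('%02x%02x%02x'%tuple(val(x/1e3,y/1e3)) for y in range(-52,56,5)))
```

```text
top copper 48 [8 8] [-90.  14.] [203. 125.  85.]
top copper 41 [8 8] [-96. -17.] [206. 133. 100.]
top brass 23 [8 6] [-97. -28.] [198. 161.  85.]
top alu 32 [ 6 11] [-89. -43.] [222. 237. 224.]
scene copper 57 [ 8 10] [-92.  19.] [208. 142.  81.]
scene copper 20 [5 5] [-94. -14.] [205. 140.  79.]
scene brass 109 [15 15] [-102.   33.] [209. 177.  67.]
scene brass 44 [11  8] [-102.  -14.] [203. 162.  65.]
scene alu 210 [16 29] [-80.  16.] [193. 197. 187.]
-120 eadda6 dbc796 dfce9a ecdfa9 ede0aa e8dba4 e6d7a1 efe1ae eee0ac eadca5 e6d8a2 e5d6a0 e1d29c ede0aa f3e7b2 e5d5a1 e0cf9a e0ce9a eadda7 ebdda8 e8dba3 cab284
-116 e9dba5 dbc796 dbc896 ecdea8 ecdfaa e7d9a2 e7d9a1 f0e2ad efe1ad eadca6 e7daa3 e5d6a0 dfcd99 ebdda6 f4e8b4 e2d19d e1d19c e1d09c eadda7 eadca7 e9dba4 c7af84
-112 e6d6a0 d9c593 decb98 ecdea8 ecdfa9 e4d49f e8daa3 efe3ae eee0ab eadca5 e7d9a3 e5d3a0 e0cf9a ecdea8 ede1a9 ceb583 e5d69e deca99 e9daa4 eadca6 e9dba5 8f7b58
-108 e6d7a1 d9c593 decc99 ede0aa eddfaa e6d7a1 ecdfa9 f0e4af eee1ac ebdea9 e7d7a1 e3d39f e0cd99 ecdfaa e2d088 e2c36e e4c56f e9d17d e6c378 eadca8 ac966c dec591
-104 e
[... 559 characters left out ...]
f7f56 d5855a d18358 c07f4f e6c973 e2d2a0 e3c976 e7cd7a e8dba5 e4ce9a
-88 e3f6eb ddece3 ddede3 e4f4eb d2debe e2be5d ac8b67 efe5aa f0e4ac ecdfa8 eee0ab e6d8a1 cd7b52 d68358 e2895d e4cf9d b6a378 e0d09d e9dca9 eadca8 e8dba4 d0b689
-84 ead99e deca95 ddc691 eddda4 f3e4ac dcbd8f e6d8a3 f0e3ae eee0ad e9dba5 f1e4ae e3d39e dec794 d48055 8a543a eadea6 e1d09a e1d09c e9dca5 e9dba6 e7d9a2 9a8460
-80 e8dba3 dbc796 dfcd99 ebdda7 eddfa9 e5d59f e9dba4 f0e2ac efe1ac eadba5 f0e3ae e4d29e dece9a ebe3ab f3ebb4 e9dca5 e2d19c e2d09c e9dba4 eadca5 e8daa3 f2e6ac
-76 e8d9a3 dbc795 e0cf9a eddfaa eddfa9 e3d29d e9dba4 efe2ac efe1ab eadca6 f2e5af e2cf9b dfce9a ecdfaa f1e4ae f0e3ad ddcb97 e3d39d eadca5 e9daa3 e8dba4 f1e3ac
```

The plate is clear, and all six pieces (two copper, three brass, one aluminium) show inside the drawer. Now I'll put the scraper back.

Call:
step_arm --targets '[{"travel": [0.0187, 0.172, 0], "angular": [0, 0, 0.102], "gripper": 0.1}, {"travel": [0.0187, 0.172, 0], "angular": [0, 0, 0.102], "gripper": 0.1}, {"travel": [0.0187, 0.172, 0], "angular": [0, 0, 0.102], "gripper": 0.1}, {"travel": [0.0187, 0.172, -0.07], "angular": [0, 0, 0.102], "gripper": 0.1}, {"travel": [0.0187, 0.172, -0.14], "angular": [0, 0, 0.102], "gripper": 0.1}, {"travel": [0.0187, 0.172, -0.18], "angular": [0, 0, 0.102], "gripper": 0.1}, {"travel": [0.0187, 0.172, -0.197], "angular": [0, 0, 0.102], "gripper": 0.1}, {"travel": [0.0187, 0.172, -0.204], "angular": [0, 0, 0.102], "gripper": 0.1}, {"travel": [0.0187, 0.172, -0.209], "angular": [0, 0, 0.102], "gripper": 0.1}, {"travel": [0.0187, 0.172, -0.209], "angular": [0, 0, 0.102], "gripper": 0.1}]'

```text
t: 16.5
tool_pos: [0.4524, 0.1029, 0.0339]
tool_rot: [2.557, 1.823, 0.003]
contact_force: [0.5, -0.5, -1.2]
opening: 0.0191
grip_force: 60.9
```

Call:
step_arm --targets '[{"travel": [0, 0, -0.001], "angular": [0, 0, 0], "gripper": 0.1}, {"travel": [0, 0, -0.0015], "angular": [0, 0, 0], "gripper": 0.1}, {"travel": [0, 0, -0.0015], "angular": [0, 0, 0], "gripper": 0.1}, {"travel": [0, 0, -0.0015], "angular": [0, 0, 0], "gripper": 0.35}, {"travel": [0, 0, -0.0015], "angular": [0, 0, 0], "gripper": 0.6}, {"travel": [0, 0, -0.0015], "angular": [0, 0, 0], "gripper": 1}, {"travel": [0, 0, -0.0015], "angular": [0, 0, 0], "gripper": 1}, {"travel": [0, 0, 0.03], "angular": [0, 0, 0], "gripper": 1}, {"travel": [0, 0, 0.1], "angular": [0, 0, 0], "gripper": 1}, {"travel": [0, 0, 0.18], "angular": [0, 0, 0], "gripper": 1}]'

```text
t: 17.5
tool_pos: [0.4494, 0.103, 0.1399]
tool_rot: [-2.556, -1.823, 0.006]
contact_force: [1.2, 0.4, 0.1]
opening: 0.0857
grip_force: 0.0
```

Call:
step_arm --targets '[{"travel": [-0.047, -0.346, 0], "angular": [0, 0, 0.898], "gripper": 1}, {"travel": [-0.047, -0.346, 0], "angular": [0, 0, 0.898], "gripper": 0.5}, {"travel": [-0.047, -0.346, 0], "angular": [0, 0, 0.898], "gripper": 0}, {"travel": [-0.047, -0.346, 0], "angular": [0, 0, 0.898], "gripper": 0}, {"travel": [-0.047, -0.346, 0], "angular": [0, 0, 0.898], "gripper": 0}, {"travel": [-0.047, -0.346, 0], "angular": [0, 0, 0.898], "gripper": 0}, {"travel": [-0.047, -0.346, 0], "angular": [0, 0, 0.898], "gripper": 0}, {"travel": [-0.047, -0.346, -0.08], "angular": [0, 0, 0.898], "gripper": 0}, {"travel": [-0.047, -0.346, -0.16], "angular": [0, 0, 0.898], "gripper": 0}, {"travel": [-0.047, -0.346, -0.209], "angular": [0, 0, 0.898], "gripper": 0}]' --squeeze 20

```text
t: 18.5
tool_pos: [0.4211, -0.1028, 0.012]
tool_rot: [-1.769, -2.592, 0.001]
contact_force: [-1.1, -0.1, 0.0]
opening: 0.0
grip_force: 0.0
```

Call:
step_arm --targets '[{"travel": [0, 0, 0], "angular": [0, 0, 0], "gripper": 0}, {"travel": [0.003, -0.008, 0], "angular": [0, 0, 0], "gripper": 0}, {"travel": [0.006, -0.016, 0], "angular": [0, 0, 0], "gripper": 0}, {"travel": [0.009, -0.023, 0], "angular": [0, 0, 0], "gripper": 0}]'

```text
t: 18.9
tool_pos: [0.4305, -0.1192, 0.0178]
tool_rot: [1.768, 2.592, 0.002]
contact_force: [-0.3, 1.7, 1.9]
opening: -0.0
grip_force: 0.8
```

Call:
step_arm --targets '[{"travel": [0.005, -0.0125, 0], "angular": [0, 0, 0], "gripper": 0}, {"travel": [0.01, -0.025, 0], "angular": [0, 0, 0], "gripper": 0}, {"travel": [0.015, -0.0375, 0], "angular": [0, 0, 0], "gripper": 0}, {"travel": [0.02, -0.05, 0], "angular": [0, 0, 0], "gripper": 0}, {"travel": [0.025, -0.0625, 0], "angular": [0, 0, 0], "gripper": 0}, {"travel": [0.03, -0.075, 0], "angular": [0, 0, 0], "gripper": 0}, {"travel": [0.035, -0.0875, 0], "angular": [0, 0, 0], "gripper": 0}, {"travel": [0.039, -0.098, 0], "angular": [0, 0, 0], "gripper": 0}, {"travel": [0.041, -0.103, 0], "angular": [0, 0, 0], "gripper": 0}, {"travel": [0.041, -0.103, 0], "angular": [0, 0, 0], "gripper": 0}]'

```text
t: 19.9
tool_pos: [0.4532, -0.1808, 0.0153]
tool_rot: [1.77, 2.595, -0.001]
contact_force: [0.2, -0.5, 0.5]
opening: -0.0
grip_force: 0.0
```

Call:
step_arm --targets '[{"travel": [0.001, -0.003, 0], "angular": [0, 0, 0], "gripper": 0}, {"travel": [0.002, -0.006, 0], "angular": [0, 0, 0], "gripper": 0}, {"travel": [0.003, -0.0085, 0], "angular": [0, 0, 0], "gripper": 0}, {"travel": [0.004, -0.0105, 0], "angular": [0, 0, 0], "gripper": 0}, {"travel": [0.004, -0.0105, 0], "angular": [0, 0, 0], "gripper": 0}]'

```text
t: 20.4
tool_pos: [0.4534, -0.1818, 0.0151]
tool_rot: [-1.764, -2.586, -0.008]
contact_force: [-7.4, 17.4, 15.5]
opening: -0.0
grip_force: 10.0
```

Run:
```python
from h import *
o=ctrl.get_obs();print(o['t'],o['tool_pos'],o['contact_force'])
```

```text
20.4 [ 0.45337879 -0.18178867  0.01510844] [-7.4416544  17.35109839 15.46450609]
```

Call:
step_arm --targets '[{"travel": [-0.005, 0.012, 0], "angular": [0, 0, 0], "gripper": 0}, {"travel": [-0.018, 0.047, 0], "angular": [0, 0, 0], "gripper": 0}, {"travel": [-0.018, 0.047, 0], "angular": [0, 0, 0], "gripper": 0}, {"travel": [-0.018, 0.047, 0.1], "angular": [0, 0, 0], "gripper": 0}, {"travel": [-0.018, 0.047, 0.2], "angular": [0, 0, 0], "gripper": 0}, {"travel": [-0.05, 0.2, 0.25], "angular": [0, 0, 0], "gripper": 0}, {"travel": [-0.1, 0.3, 0.25], "angular": [0, 0, 0], "gripper": 0}, {"travel": [-0.1, 0.3, 0.25], "angular": [0, 0, 0], "gripper": 0}, {"travel": [-0.1, 0.3, 0.25], "angular": [0, 0, 0], "gripper": 0}]'

```text
t: 21.3
tool_pos: [0.3952, -0.0045, 0.1668]
tool_rot: [1.765, 2.595, 0.002]
contact_force: [0.5, 0.6, -0.3]
opening: -0.0002
grip_force: 0.0
```

Run:
```python
from h import *
import pickle
C=np.array([.502,-.3045]);an=np.radians(-68.4);ex=np.array([np.cos(an),np.sin(an)]);ey=np.array([-ex[1],ex[0]])
o=ctrl.get_obs();print(o['t'],o['tool_pos'])
for nm in('top','scene'):
    a=pickle.load(open(nm+'0.pkl','rb'))['img'];s=cam(nm)
    d=(np.abs(a.astype(int)-s['img']).max(2)>40).astype(np.uint8)
    n,l,st,c=cv2.connectedComponentsWithStats(d)
    print(nm)
    for i in range(1,n):
        if st[i,4]>6: print(st[i],c[i].round())
    I=s['img']
    # knob/panel profile along board x at y=0 (z .047 panel top), before vs after
    P=[proj(s,[*(C+x/1e3*ex+.03*ey),.047]).round().astype(int) for x in range(-100,-70,2)]
    print([int(a[v,u].astype(int).sum()) for u,v in P]);print([int(I[v,u].astype(int).sum()) for u,v in P])
```

```text
21.3 [ 0.39519141 -0.00452259  0.16681517]
top
[394 237  12  11  79] [399. 243.]
[348 248  29  59 269] [361. 278.]
[386 248   9   9  63] [390. 252.]
[367 253  13  11  76] [373. 258.]
[410 260  10   9  68] [414. 264.]
[344 279   8  11  41] [347. 284.]
[  129   281   141   199 15240] [199. 378.]
[381 283  14  11  81] [387. 288.]
[378 301   3   4   7] [379. 302.]
[ 550  384   90   96 4754] [609. 440.]
[147 386   3   4   8] [148. 388.]
[143 395   3   6   9] [144. 398.]
[139 400   7   6  18] [141. 403.]
[134 403   4   9  14] [135. 407.]
[132 413   2   7   7] [133. 416.]
[135 414   4   3   7] [136. 415.]
[130 421   5   7  13] [132. 424.]
[216 424   5   3   9] [219. 425.]
[233 463  22  17 264] [245. 472.]
[636, 666, 645, 240, 201, 378, 564, 544, 543, 545, 529, 511, 536, 536, 582]
[665, 669, 670, 678, 689, 681, 218, 398, 614, 575, 573, 584, 524, 524, 631]
scene
[ 22   0  15  32 129] [29. 18.]
[31  0  9 29 52] [36. 13.]
[  64    0   57   37 1643] [92. 17.]
[118   0  27  45 696] [131.  18.]
[ 139    0   69   61 3078] [172.  26.]
[209   1   2   9  12] [209.   6.]
[456   0  15   4  44] [463.   1
[... 545 characters left out ...]
22.]
[178 214   4  13  24] [180. 220.]
[179 227  13  25  55] [184. 241.]
[ 24 233  11  20 109] [ 29. 242.]
[ 22 243   3   4   8] [ 23. 244.]
[327 255  11  25  60] [332. 267.]
[330 256  14  34  61] [336. 273.]
[347 260  14   8  98] [353. 264.]
[371 263  10   9  78] [376. 267.]
[384 262  14  10  93] [392. 266.]
[307 276   8  12  47] [309. 281.]
[324 281   5   7  19] [326. 284.]
[388 281  14  11 106] [394. 286.]
[341 283  16  10 101] [348. 288.]
[319 289   6  31  89] [321. 304.]
[326 295   3   6  11] [327. 298.]
[631 362   9  40 215] [636. 382.]
[624, 624, 623, 621, 613, 584, 560, 546, 546, 541, 503, 370, 385, 599, 599]
[624, 624, 621, 620, 615, 616, 615, 577, 552, 544, 544, 546, 553, 600, 598]
```

The panel's outer edge is now 5–6 mm further in than at the start, when the drawer stood slightly ajar, so it is against its stop. The plate is clear, the bystanders show no change, and the scraper stands as before.

```bash
python3 -c "
from station import ctrl
print(ctrl.finish_job())"
```

```text
the job is handed in; nothing more can be done
None
```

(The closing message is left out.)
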